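# Close the bonding jig on two hearing-aid cases

### The job

Take just the top cover plate off the stack and lay it level on the tips of the closing jig's two locating pins, in line with the jig but about a finger's width short of its place, then slide it across until its two bores find the pins (which it hides) and it drops over them. Press the cover fully home, flat on both end blocks of the jig, against the sprung nest with the hearing-aid cases, and finish still holding it pressed down there, so that the seams stay shut while the adhesive takes. Leave the other two covers stacked and the screwdriver, bottle and loupe where they are.

Things in the scene. Friction and masses are not known exactly. Their poses are not given: they have to be found in the camera images.
- cover_top: Top one of three identical aluminium cover plates, 140 x 56 x 12 mm (along its x, y, z), 0.2 to 0.3 kg. Origin: centre of its underside. Two 14 mm bores, ringed by thin dark bushes, go through it on its long centreline 47 mm either side of the centre; either end fits either pin. Grip it across the 56 mm width, by its own 12 mm edge only: the next plate lies directly under it.
- cover_mid: The middle cover of the stack, identical, directly under the top one (its edges may show up to 6 mm beyond it). Origin at the centre of its underside. To be left.
- cover_low: The lowest cover, identical, on the cradle's 3 mm floor. Origin at the centre of its underside. To be left.
- cradle: Fixed cradle of bent steel sheet under the stack, origin at the centre of its underside on the bench: floor 152 x 50 x 3 mm, long side along x, a 22 mm high cheek at each x end, long sides open (the covers overhang them by 3 mm). The stack's top is 39 mm above the bench.
- jig: Fixed closing jig, long side along its x; origin at the centre of its underside on the bench. Dark foot 150 x 84 x 10 mm with low screw heads; at x = +-47 mm an aluminium end block, 30 long, 44 wide, its flat top 34 mm above the bench, a pin in its middle; between them the sprung nest. Cover home: its origin 34 mm above the jig's origin, lengths parallel.
- pin_a (a point): Tip of the steel pin at the jig's x = +47 mm: 45 mm above the bench, 11 mm above its end block. 11.4 mm in diameter for 5 mm (1.3 mm play all round in a bore), then bullet-nosed to a tip 5 mm across, which leads in from about 4 mm off. A cover lying on both tips has its underside at 45 mm; with its bores on the pins it drops 7 mm, on to the cases.
- pin_b (a point): Tip of the other, identical pin, at the jig's x = -47 mm.
- nest (a joint): Downward travel (m) of the sprung nest: black block 60 x 42 mm between the end blocks with two beige curved hearing-aid cases, their tops 38 mm above the bench. 0 = up; 0.004 = cover down on the end blocks. It pushes up with 6 N at first, 11 N with the cover home; the cover's weight is about 2.4 N, so it rises 4 mm if let go.
- screwdriver: Small screwdriver, 150 mm long, lying on the bench between jig and stack, along its x. Origin at the centre of its underside. Bystander.
- bottle: Small black bottle with white cap, 32 mm in diameter, 75 mm high, standing beyond the work. Origin at the centre of its underside. Bystander.
- loupe: Black eye loupe, a truncated cone 36 mm in diameter and 24 mm high, standing nearer the robot. Origin at the centre of its underside. Bystander.
Mind the look-alikes: they are no part of the job. What is shaped like the cover_top but blue or green is not meant.

How it is judged:
By the outcome, as a careful person would: the job done as asked, in the order asked, and still so for the second after the job is handed in, while the arm keeps its last pose, push and grip.
It also fails if it takes over 46 s, if anything falls off the work surface, if the arm or the gripper's body presses on something with over 40 N, if the wrist force passes 120 N, or if a joint passes its speed limit or range.

### The arm

A 6-joint arm with a two-finger parallel gripper is mounted at the origin on the work surface. World frame = base frame: x ahead of the robot, y to its left, z up, the work surface at z = 0. Lengths are in m, angles in degrees, forces in N, time in s.
With the tool pointing down it reaches from about 0.35 to 0.85 m from the base axis. Payload 8.1 kg.
Tool frame: the origin (TCP) lies where the fingers leave the gripper's body, on its centre line; the fingertips stand 84 mm ahead of it and the grasp point (between the pads) lies 65 mm ahead of it (ctrl.tcp_to_tips is the distance from the TCP to the fingertips, in m); z points along the fingers, y is the line along which they close (so a half turn about z gives the same grasp; the last joint's range is limited). The gripper opens to 93 mm and grips with 3 to 60 N. Pads are 15 mm wide; open, the fingers measure 128 mm over their backs; the gripper's body (75 mm by 188 mm) begins 65 mm behind the grasp point.
Start: joints at [68.675, 7.471, 85.268, -0, 87.261, -4.893], TCP at [0.17, 0.576, 0.303] pointing down, gripper open.
Joint ranges: [-169.43, 169.43], [-51.17, 129.36], [1.28, 143.12], [-76.62, 256.62], [0, 156.53], [-152.29, 152.29]. Speed limits (degrees/s): [136.94, 136.94, 159.86, 180, 180, 180].

### API

Orientations are given as [roll, pitch, yaw] about the fixed x, y, z axes, in that order (R = Rz(yaw) Ry(pitch) Rx(roll)).
In Python, from station import ctrl, viewer gives the robot as it stands.
- The arm moves only by the shell command python3 -m jog 'ROWS' [OPENING] [FORCE]. ROWS is JSON, a list of rows, each a list of 4 numbers: the shift along the tool's x, y, z in cm, then the turn about the tool's z in rad. A call has 1 to 5 rows; each row is the pose to reach, as a shift and turn from the pose commanded when the call began, along the tool's axes at that moment; what a row does not reach only later rows make up. A row lasts 1/8 s, in which the tool goes at most 62.5 mm and 10.7 degrees, less where a joint would pass 70% of its speed; a pose out of reach is approached as far as the arm can. A call with a gripper value outside its range is refused whole. OPENING is the finger opening in cm, from 0 to 9.3, set as the call begins (- or left out, the last holds). The fingers move at their own pace and stop on an object; FORCE is the grip in N (left out, the last holds). Time passes only in rows, so rows that repeat a pose let the fingers close. It gives the time, the measured TCP pose, the force, the opening and the grip force at its end, in the units of the state.
- ctrl.read_state(): the state, without advancing time (a new reading comes with each control period).
- viewer.read_camera(name): name is "scene" or "side" or "wrist"; returns (picture, depth): 384x512x3 uint8, red, green, blue; 384x512 float32, m along the optical axis (not along the pixel's ray), 0 where there is no reading.
- viewer.get_calibration(name): a dict with "vertical_fov" (degrees; the focal length in pixels is half the picture's height over the tangent of half this angle, whatever the lens; pixels are square), "cx", "cy" (the principal point, pixels), "R" (3x3) and "t" (3): a world point X has camera coordinates R X + t; the wrist camera has in their place "hand_eye" (4x4, takes a point from camera to tool coordinates, whose origin is the TCP and whose axes are the flange's). Camera axes: x right, y down, z forward; pixel columns grow to the right and rows downward; lengths in m; the calibration is good to about 2 mm. A picture is of the moment at which its call begins: read the wrist's pose just before it. get_calibration takes no time and is no camera call.
- ctrl.close_job(): hands the job in; it is judged then, once.
Trained networks look in the newest picture that a camera, given by its name, has taken for a name from the list of things; names that differ only in an ending like _2 or _b are one class to them, and where a whole thing is asked for, a point or a joint stands for the part that bears it (a point fixed in the world has none). Each returns a list of dicts, best first, with "score" (0 to 1); they miss things now and then, are a little off and sometimes report something else, mostly with a low value. They report only what shows in the picture. A call takes as long as a camera call. They do not tell look-alikes from the thing itself.
- viewer.masks_of(thing, camera): "region" (384x512 bool, what is visible of it) and "rect" ([left, top, right, bottom] in pixels, round what is visible of it).
The state is a dict: "time_s": time; "joint_pos": joint angles; "qd": joint speeds; "joint_efforts": joint torques, N m; "position": TCP position; "orientation": TCP orientation; "wrist_force": force on the tool from outside, world axes, zero at the start; "moment": the same for the moment, N m; "grip_width": finger opening in m; "finger_force": force on a finger pad.
Only numpy, scipy, OpenCV 4.12 (cv2) and the standard library are available. Lean on these libraries where they do the work, as an engineer would, in place of code of your own. Each camera call takes 0.05 s, during which the arm holds its last target. There are 200 camera calls.

## Working session

There is one attempt and no reset: what is moved stays moved. The work goes in short steps, Python scripts to look and compute and a shell command to move; the robot and the scene stay as the last step left them, time stands still between calls to the robot, and variables do not carry over. Pictures are saved under pics/ and viewed, at most 10 in all, crops included, and the job is handed in when it is done.

```bash
ls; mkdir -p pics
cat > h.py <<'E'
import numpy as np, cv2
from station import ctrl, viewer
from scipy.spatial.transform import Rotation as Ro
def T_tool(s):
    T=np.eye(4);T[:3,:3]=Ro.from_euler('xyz',s['orientation'],degrees=True).as_matrix();T[:3,3]=s['position'];return T
def snap(name):
    s=ctrl.read_state(); img,d=viewer.read_camera(name); c=viewer.get_calibration(name)
    f=img.shape[0]/2/np.tan(np.radians(c['vertical_fov'])/2)
    if 'hand_eye' in c: T=T_tool(s)@np.array(c['hand_eye'])
    else:
        T=np.eye(4);R=np.array(c['R']);T[:3,:3]=R.T;T[:3,3]=-R.T@np.array(c['t'])
    v,u=np.mgrid[:384,:512]
    P=np.stack([(u-c['cx'])/f*d,(v-c['cy'])/f*d,d],-1)@T[:3,:3].T+T[:3,3]
    P[d<=0]=np.nan
    return img,d,P,s
def save(n,img,s=1): cv2.imwrite('pics/'+n,cv2.resize(img[...,::-1],None,fx=s,fy=s))
E
python3 - <<'E'
from h import *
print(ctrl.read_state())
ims=[]
for n in ['scene','wrist']:
    img,d,P,s=snap(n); ims.append(img)
    print(n,{k:v for k,v in viewer.get_calibration(n).items() if k!='R'})
    for t in ['cover_top','cover_mid','jig','pin_a','screwdriver','bottle','loupe','cradle','nest']:
        for r in viewer.masks_of(t,n)[:3]:
            m=r['region']; print(t,round(r['score'],2),np.round(r['rect']),np.nanmedian(P[m],0).round(3),P[m][:,2].max().round(3) if m.any() else '')
    save(n+'0.png',img,1.5)
E
```

```text
pics
{'time_s': 0.0, 'joint_pos': array([ 6.86735412e+01,  7.51643336e+00,  8.53302865e+01,  4.51312412e-04,
        8.72613309e+01, -4.89275347e+00]), 'qd': array([ 0.06959117,  0.10727611, -0.02656006,  0.04699861,  0.04105724,
        0.03410724]), 'joint_efforts': array([-1.68916173e-03, -5.59857023e+01, -4.91748154e+01,  7.66279874e-02,
        3.58482788e-02, -9.61642286e-05]), 'position': array([0.16956232, 0.57510103, 0.30166384]), 'orientation': array([-1.79892381e+02, -9.66485883e-03,  1.63566264e+02]), 'wrist_force': array([ 0.27981907, -0.12269099, -0.16835359]), 'moment': array([-0.040616  ,  0.06373252,  0.00697003]), 'finger_force': 0.0, 'grip_width': 0.09314394844763389}
scene {'vertical_fov': 49.4104812960078, 'cx': 258.64436734652173, 'cy': 197.33901863308876, 't': array([ 0.43029893, -0.17504424,  1.20801285])}
cover_top 0.89 [338. 274. 378. 341.] [0.521 0.358 0.011] nan
cover_top 0.67 [293. 212. 362. 264.] [0.478 0.21  0.038] nan
cover_top 0.67 [389. 221. 437. 273.] [0.316 0.304 0.011] nan
cover_mid 0.55 [295. 246. 346. 267.] [0.515 0.237 0.021] nan
jig 0.62 [177.
[... 219 characters left out ...]
38] 0.076
loupe 0.69 [286. 170. 300. 188.] [ 0.41  -0.001  0.016] 0.026
cradle 0.5 [290. 249. 302. 273.] [0.551 0.216 0.012] 0.024
nest 0.56 [198. 154. 226. 173.] [ 0.558 -0.153  0.03 ] nan
wrist {'vertical_fov': 61.31141813389684, 'cx': 255.35502296756042, 'cy': 194.61306019898768, 'hand_eye': array([[-6.24580287e-04, -9.59628604e-01, -2.81269536e-01,
         7.70246377e-02],
       [ 9.99999617e-01, -7.71612316e-04,  4.11993435e-04,
         7.40392740e-04],
       [-6.12391723e-04, -2.81269171e-01,  9.59628719e-01,
        -8.21466535e-02],
       [ 0.00000000e+00,  0.00000000e+00,  0.00000000e+00,
         1.00000000e+00]])}
cover_top 0.83 [ 79. 280. 141. 356.] [0.355 0.336 0.011] 0.014
```

View pics/scene0.png

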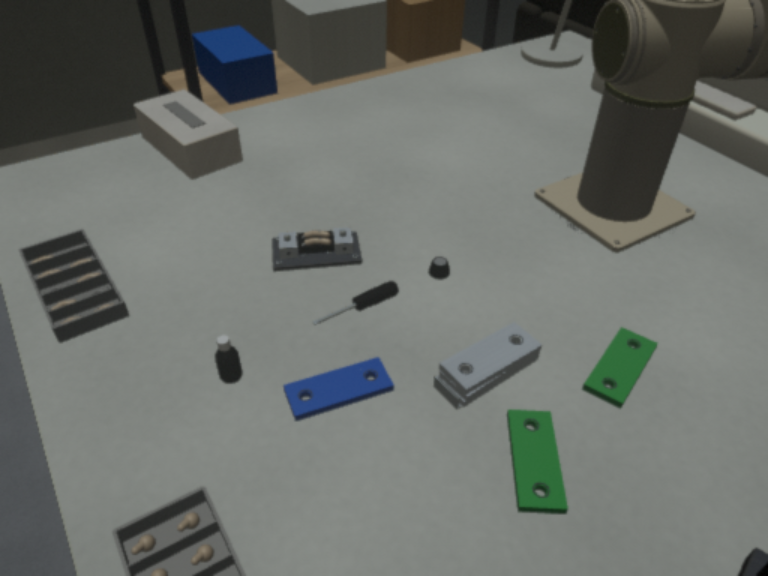

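The candidates (original-image pixels) are the bare-aluminium stack at (327,238), the blue plate at (226,259), and green plates at (413,244) and (358,307). The silver stack in the cradle fits the description. Next I measure it and check it in a crop.

```bash
cat >> h.py <<'E'
def rect(P,c,r,z0,z1,show=True):
    m=(np.hypot(P[...,0]-c[0],P[...,1]-c[1])<r)&(P[...,2]>z0)&(P[...,2]<z1)
    n,l,st,ce=cv2.connectedComponentsWithStats(m.astype(np.uint8))
    k=1+st[1:,4].argmax(); q=P[l==k]
    (cx,cy),(w,h),a=cv2.minAreaRect((q[:,:2]*1000).astype(np.float32))
    if w<h: w,h,a=h,w,a+90
    a=(a+90)%180-90
    print('rect c',round(cx,1),round(cy,1),'size',round(w,1),round(h,1),'ang',round(a,2),'z',np.median(q[:,2]).round(4),len(q))
    return cx/1000,cy/1000,a
def rel(c,a=None):
    """tool-axis shift (cm) bringing TCP above point c, turn so that tool x axis // a (deg, mod 180)"""
    s=ctrl.read_state();T=T_tool(s);d=np.array([c[0],c[1],T[2,3]])-T[:3,3]
    print('tool shift cm',(T[:3,:3].T@d*100).round(2),'tcp z',T[2,3].round(4),'q6',s['joint_pos'][5].round(1))
    if a is not None:
        dy=(a-s['orientation'][2]+90)%180-90
        print('yaw diff',round(dy,2),'turn rad (tool z, down):',round(-np.radians(dy),4))
E
python3 - <<'E'
from h import *
img,d,P,s=snap('scene')
c=rect(P,(.478,.21),.11,.033,.05); rel(c[:2],c[2])
j=rect(P,(.562,-.148),.12,.005,.06); rel(j[:2],j[2])
save('crop.png',img[200:280,280:380],6)
E
```

```text
rect c 472.0 206.6 size 143.4 58.7 ang 3.35 z 0.0383 1425
tool shift cm [-39.43 -26.84  -0.  ] tcp z 0.3027 q6 -4.9
yaw diff 19.78 turn rad (tool z, down): -0.3453
rect c 555.1 -161.3 size 149.8 88.2 ang -23.56 z 0.0195 1331
tool shift cm [-57.8  -59.77  -0.  ] tcp z 0.3027 q6 -4.9
yaw diff -7.13 turn rad (tool z, down): 0.1244
```

View pics/crop.png

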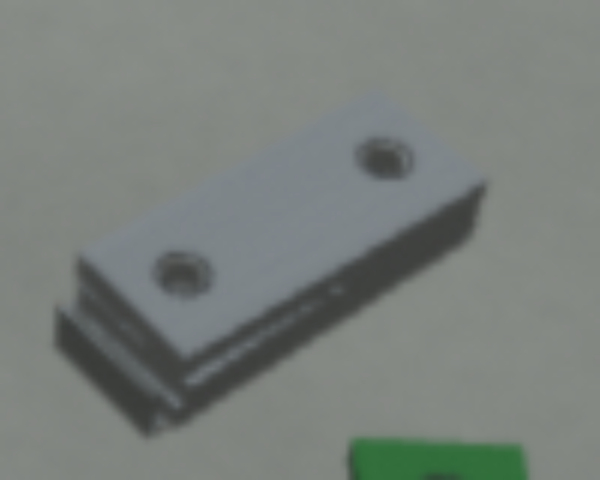

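The crop shows the bare-aluminium top plate with both bores (full-image ~(310,246) and (344,226)). The middle plate's edge shows beyond it at lower left, so this is cover_top.

```bash
python3 -m jog '[[-39.4,-26.8,0,-0.345],[-39.4,-26.8,0,-0.345],[-39.4,-26.8,0,-0.345],[-39.4,-26.8,0,-0.345],[-39.4,-26.8,0,-0.345]]' 9.3 20; python3 -c "
from h import *
rel((.472,.2066),3.35)"
```

```text
time_s: 1.68
position: [0.3676, 0.3337, 0.303]
orientation: [180.0, 0.0, -176.6]
wrist_force: [0.4, 0.1, -0.3]
grip_width: 0.093
finger_force: 0.0
tool shift cm [ -9.68 -13.3    0.  ] tcp z 0.303 q6 -57.0
yaw diff -0.01 turn rad (tool z, down): 0.0001
```

```bash
python3 -m jog '[[-9.7,-13.3,4,0],[-9.7,-13.3,4,0],[-9.7,-13.3,4,0],[-9.7,-13.3,4,0]]'
python3 - <<'E'
from h import *
img,d,P,s=snap('wrist')
print(s['time_s'],s['joint_pos'].round(1))
c=rect(P,(.472,.2066),.11,.033,.05); rel(c[:2],c[2])
c=rect(P,(.472,.2066),.11,.02,.033)
save('w1.png',img,1.5)
E
```

```text
time_s: 2.17
position: [0.4722, 0.2057, 0.2617]
orientation: [-179.9, -0.1, -176.9]
wrist_force: [-1.0, -0.0, 0.0]
grip_width: 0.093
finger_force: 0.0
2.175 [ 17.8  -4.4 101.6  -0.   82.8 -75.2]
rect c 474.5 206.6 size 140.7 56.1 ang 3.46 z 0.0392 7822
tool shift cm [-0.29 -0.07 -0.  ] tcp z 0.2623 q6 -75.2
yaw diff 0.29 turn rad (tool z, down): -0.0051
rect c 399.2 200.2 size 48.9 1.9 ang -86.83 z 0.0222 111
```

View pics/w1.png

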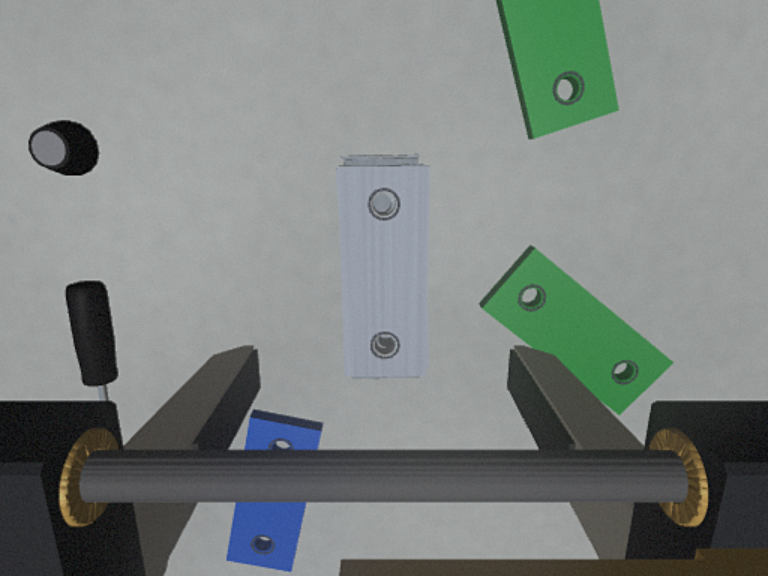

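The wrist view shows the silver top plate at (384,270), its bores at (384,204) and (384,345), centred between the open fingers. Descending in two stages.

```bash
python3 -m jog '[[-0.3,-0.1,6,-0.005],[-0.3,-0.1,11,-0.005],[-0.3,-0.1,13,-0.005],[-0.3,-0.1,13,-0.005],[-0.3,-0.1,13,-0.005]]'
python3 - <<'E'
from h import *
print(np.mean([ctrl.read_state()['position'] for _ in range(5)],0))
img,d,P,s=snap('wrist')
c=rect(P,(.474,.2066),.11,.033,.05); rel(c[:2],c[2])
E
```

```text
time_s: 2.85
position: [0.4748, 0.2084, 0.1344]
orientation: [180.0, 0.1, -176.3]
wrist_force: [0.3, 0.4, -0.3]
grip_width: 0.0925
finger_force: 0.0
[0.47483626 0.20841924 0.13443881]
rect c 463.4 205.8 size 118.6 56.3 ang 3.58 z 0.0392 17725
tool shift cm [ 1.19 -0.18 -0.  ] tcp z 0.1348 q6 -75.7
yaw diff -0.09 turn rad (tool z, down): 0.0016
```

```bash
python3 -m jog '[[0,-0.1,1.9,0],[0,-0.1,1.9,0],[0,-0.1,1.9,0]]'; python3 -m jog '[[0,0,0,0],[0,0,0,0],[0,0,0,0],[0,0,0,0]]' 5 45
```

```text
time_s: 3.28
position: [0.4742, 0.2062, 0.1135]
orientation: [-180.0, -0.0, -176.4]
wrist_force: [0.4, 0.0, 0.4]
grip_width: 0.0929
finger_force: 0.0
time_s: 3.78
position: [0.4744, 0.2064, 0.1139]
orientation: [180.0, 0.0, -176.4]
wrist_force: [0.3, -0.5, -0.4]
grip_width: 0.0573
finger_force: 0.0
```

```bash
python3 -m jog '[[0,0,0,0],[0,0,0,0]]';  python3 -m jog '[[0,0,-0.5,0],[0,0,-2,0],[0,0,-6,0],[0,0,-10,0],[0,0,-12,0]]'
python3 - <<'E'
from h import *
img,d,P,s=snap('wrist'); save('w2.png',img)
rect(P,s['position'],.12,.13,.17)
img,d,P,s=snap('scene')
j=rect(P,(.562,-.148),.12,.005,.06); rel(j[:2],j[2])
rect(P,(.472,.2066),.11,.02,.04)
E
```

```text
time_s: 4.03
position: [0.4744, 0.2064, 0.1138]
orientation: [-180.0, 0.0, -176.4]
wrist_force: [-0.6, -1.0, 0.7]
grip_width: 0.0556
finger_force: 45.0
time_s: 4.65
position: [0.4754, 0.2067, 0.2377]
orientation: [179.9, 0.3, -176.4]
wrist_force: [0.7, -0.3, -2.2]
grip_width: 0.0553
finger_force: 45.0
rect c 455.8 206.0 size 100.8 83.6 ang 3.4 z 0.163 20528
rect c 555.6 -160.1 size 149.5 88.7 ang -23.92 z 0.0191 1329
tool shift cm [-5.630e+00 -3.713e+01 -2.000e-02] tcp z 0.2379 q6 -75.8
yaw diff -27.54 turn rad (tool z, down): 0.4806
rect c 470.0 206.6 size 148.4 58.6 ang 5.68 z 0.0262 1448
```

```bash
python3 -m jog '[[-3,-5,0,0.1],[-6.5,-11,0,0.24],[-9.7,-16.7,0,0.36],[-13,-22.3,0,0.48],[-16.2,-27.9,0,0.48]]'; python3 -m jog '[[0,0,0,0],[0,0,0,0]]'
python3 - <<'E'
from h import *
img,d,P,s=snap('wrist'); save('w3.png',img,1.5)
j=rect(P,(.556,-.16),.12,.005,.06); rel(j[:2],j[2])
rect(P,(.556,-.16),.12,.0315,.0363)
print(s['joint_pos'].round(1))
for t in ['jig','pin_a','nest']:
    for r in viewer.masks_of(t,'wrist')[:2]: print(t,r['score'],r['rect'],np.nanmedian(P[r['region']],0).round(4))
img,d,P,s=snap('side'); save('s3.png',img,1.5)
E
```

```text
time_s: 5.38
position: [0.6461, -0.0516, 0.2326]
orientation: [-180.0, -0.1, 156.0]
wrist_force: [0.7, 0.2, -2.0]
grip_width: 0.0553
finger_force: 45.0
time_s: 5.62
position: [0.645, -0.0498, 0.2323]
orientation: [-180.0, -0.2, 156.1]
wrist_force: [0.0, 1.3, -3.3]
grip_width: 0.0555
finger_force: 45.0
rect c 557.2 -162.1 size 150.5 84.8 ang -23.42 z 0.0258 14405
tool shift cm [ 3.460e+00 -1.389e+01  1.000e-02] tcp z 0.2328 q6 -75.0
yaw diff 0.44 turn rad (tool z, down): -0.0076
rect c 514.0 -143.0 size 45.3 30.0 ang 66.74 z 0.034 1836
[ -9.   17.   81.7   0.   81.4 -75. ]
jig 0.91 [47.2, 61.5, 163.9, 221.1] [ 0.5516 -0.1515  0.0264]
pin_a 0.68 [49.8, 61.4, 160.2, 223.4] [ 0.5516 -0.1516  0.0247]
nest 0.84 [64.2, 112.3, 130.3, 183.2] [ 0.5567 -0.157   0.0318]
```

View pics/w3.png

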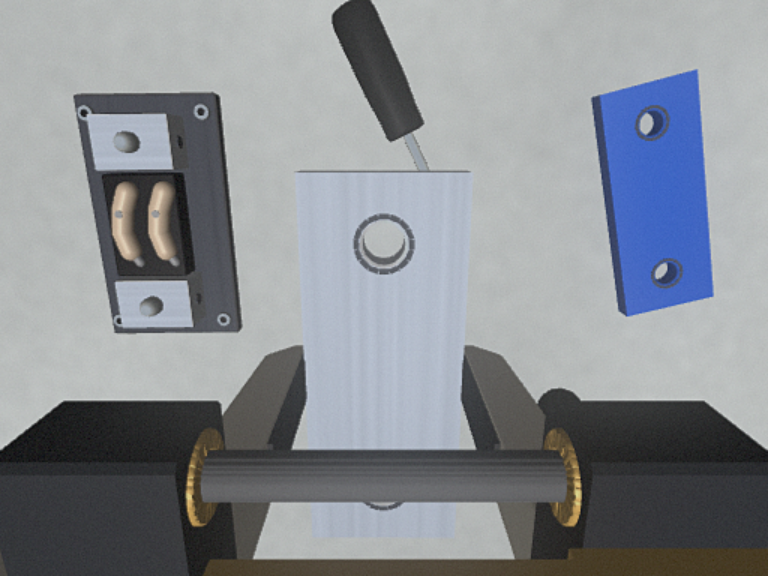

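View pics/s3.png

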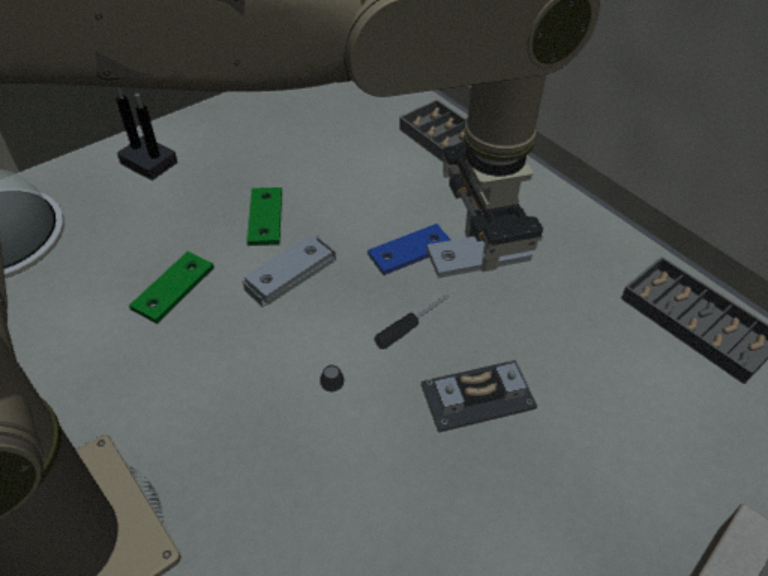

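The wrist view shows the held cover (384,350) with its bore at (384,243). The jig is clear at left, with its pins at (126,142) and (151,306). The side view shows the two other covers still stacked at (290,270).

Run:
```python
from h import *
img,d,P,s=snap('wrist')
T=T_tool(s); Q=(P-T[:3,3])@T[:3,:3]   # tool frame
m=(Q[...,2]>.068)&(Q[...,2]<.083)&(abs(Q[...,1])<.04)&(Q[...,0]>.0)
n,l,st,_=cv2.connectedComponentsWithStats(m.astype(np.uint8)); m=l==1+st[1:,4].argmax()
q=Q[m]; print('plate top z',np.median(q[:,2]),'max x',np.percentile(q[:,0],99.8))
# plane tilt
A=np.c_[q[:,:2],np.ones(len(q))]; print('plane',np.linalg.lstsq(A,q[:,2],rcond=None)[0].round(4))
rows=[r for r in range(384) if m[r].sum()>80 and .015<np.nanmedian(Q[r][m[r]][:,0])<.068]
e=np.array([[np.median(Q[r][m[r]][:,0]),Q[r][m[r]][:,1].min(),Q[r][m[r]][:,1].max()] for r in rows])
for k in (1,2): print('edge',np.polyfit(e[:,0],e[:,k],1).round(4))
# bore: hole in plate
hole=(~m)&(np.hypot(np.mgrid[:384,:512][1]-256,np.mgrid[:384,:512][0]-162)<22)
yy,xx=np.nonzero(hole); print('hole px',xx.mean(),yy.mean(),len(xx))
g=cv2.cvtColor(img,cv2.COLOR_RGB2GRAY)[135:190,228:285]
rr=((g<95)).astype(np.uint8); c=max(cv2.findContours(rr,0,1)[0],key=cv2.contourArea); print('ring',cv2.fitEllipse(c))
(el,_,_)=cv2.fitEllipse(c); u,v=el[0]+228,el[1]+135
cal=viewer.get_calibration('wrist');f=192/np.tan(np.radians(cal['vertical_fov'])/2);H=np.array(cal['hand_eye'])
def hit(u,v,z):
    r=H[:3,:3]@np.array([(u-cal['cx'])/f,(v-cal['cy'])/f,1]);return H[:3,3]+r*(z-H[2,3])/r[2]
print('bore tool mm',1000*hit(u,v,np.median(q[:,2])))
# pins
for (a,b) in ((84,95),(101,204)):
    w=P[b-14:b+14,a-14:a+14]; k=w[...,2]>.041
    print('pin',w[k].mean(0).round(4),w[k][:,2].max(),k.sum(),'tool mm',(1000*((w[k].mean(0)-T[:3,3])@T[:3,:3])).round(1))
print(s['position'],s['orientation'])
j=rect(P,(.556,-.16),.12,.005,.06)
```

```text
plate top z 0.07468944174630819 max x 0.07058305910345562
plane [ 0.0044 -0.0003  0.0746]
edge [ 0.0015 -0.0267]
edge [0.0035 0.0287]
hole px 255.6468330134357 160.42226487523993 521
ring ((27.36344337463379, 26.601072311401367), (34.631107330322266, 37.18556594848633), 89.42803955078125)
bore tool mm [48.02584384  0.96935316 74.68944175]
pin [ 0.5144 -0.1424  0.0438] 0.04652900906790253 135 tool mm [  82.1 -138.7  190.2]
pin [ 0.5998 -0.1793  0.0439] 0.04611855866872511 96 tool mm [ -11.  -138.   190.1]
[ 0.64540972 -0.04859538  0.23403687] [1.79990203e+02 1.17576841e-02 1.56215631e+02]
rect c 557.1 -161.9 size 150.3 84.7 ang -23.39 z 0.0257 14315
```

```bash
python3 -m jog '[[0.7,-5,0,-0.01],[1.4,-10,2,-0.01],[1.9,-14,4,-0.01],[1.9,-14,7,-0.01],[1.9,-14,7,-0.01]]'; python3 -m jog '[[0,0,1.5,0],[0,0,2.3,0],[0,0,2.3,0],[0,0,2.3,0]]'
python3 - <<'E'
from h import *
img,d,P,s=snap('wrist')
save('w4.png',img,1.5)
print(s['position'],s['orientation'])
v=[];
for i in range(3):
    v.append(ctrl.read_state()['position'])
    viewer.read_camera('side')
print(np.mean(v,0))
T=T_tool(s); Q=(P-T[:3,3])@T[:3,:3]
img,d,P,s=snap('side'); save('s4.png',img[150:300,230:400],4)
E
```

```text
time_s: 6.55
position: [0.5697, -0.1694, 0.1613]
orientation: [-180.0, -0.3, 156.7]
wrist_force: [0.9, 0.1, -2.1]
grip_width: 0.0556
finger_force: 45.0
time_s: 7.05
position: [0.5721, -0.1701, 0.1412]
orientation: [180.0, 0.0, 156.7]
wrist_force: [0.3, -0.8, -1.9]
grip_width: 0.0555
finger_force: 45.0
[ 0.57207438 -0.1701019   0.1412273 ] [1.79999015e+02 3.70527131e-02 1.56714952e+02]
[ 0.5721109  -0.1702624   0.14138835]
```

View pics/w4.png

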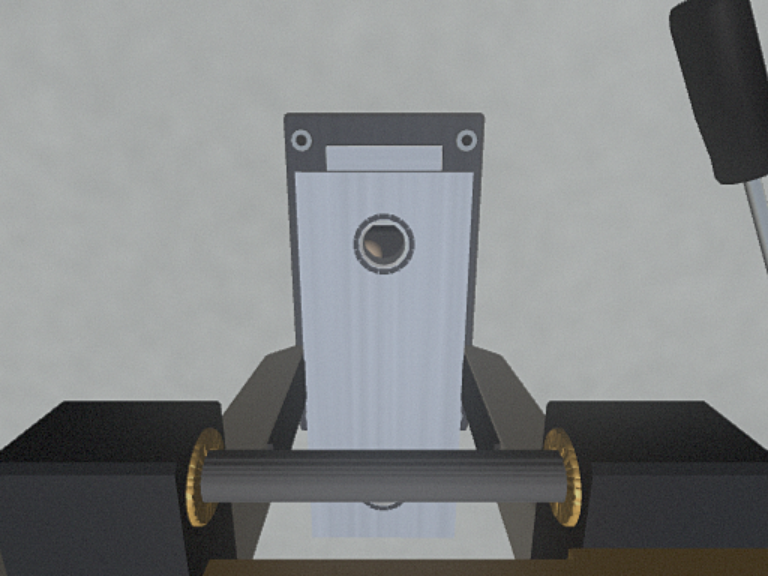

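View pics/s4.png

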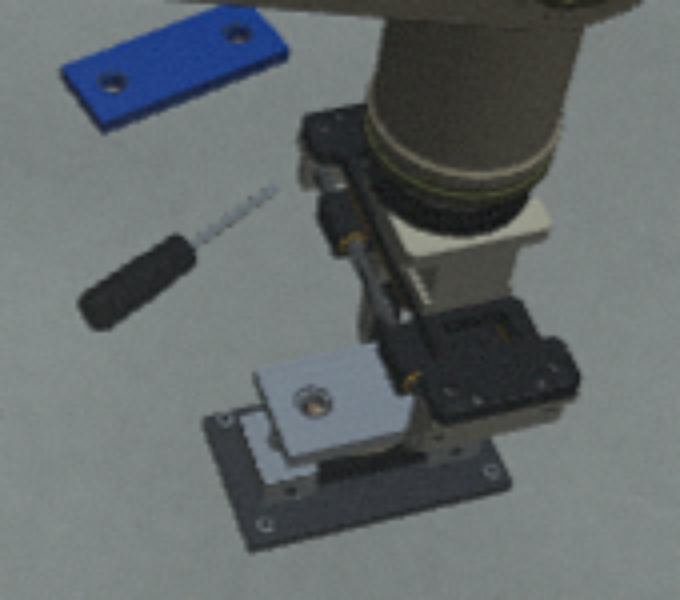

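Wrist view: cover (295–473), bore (384,243), end block (326–442) and foot (284–484) all share the centre column 384. So it is in line, ~16 mm short along the jig. The side crop agrees, with block and pin showing beyond the cover's end at (270,440). Now lowering to touch.

```bash
python3 -m jog '[[0,0,0.5,0],[0,0,0.8,0],[0,0,0.8,0]]';for i in 1; do python3 -m jog '[[0,0,0.1,0],[0,0,0.1,0]]'; done;  python3 -m jog '[[0,0,0.1,0],[0,0,0.1,0]]'
```

```text
time_s: 7.68
position: [0.5715, -0.1701, 0.1322]
orientation: [-180.0, -0.0, 156.7]
wrist_force: [-0.8, -0.1, -1.9]
grip_width: 0.0557
finger_force: 45.0
time_s: 7.92
position: [0.5717, -0.1702, 0.1319]
orientation: [-180.0, 0.0, 156.7]
wrist_force: [-0.6, 0.3, -1.6]
grip_width: 0.0553
finger_force: 45.0
time_s: 8.18
position: [0.5718, -0.1703, 0.1317]
orientation: [-180.0, 0.0, 156.7]
wrist_force: [-4.0, 1.2, 6.0]
grip_width: 0.0555
finger_force: 45.0
```

```bash
python3 -m jog '[[0,0,0,0],[0.2,0,0,0],[0.5,0,0,0],[0.8,0,0,0],[1.0,0,0,0]]'; python3 -m jog '[[0.1,0,0,0],[0.2,0,0,0],[0.2,0,0,0]]'
```

```text
time_s: 8.8
position: [0.5632, -0.1665, 0.1317]
orientation: [180.0, 0.1, 156.7]
wrist_force: [4.2, -1.6, 4.8]
grip_width: 0.0555
finger_force: 45.0
time_s: 9.18
position: [0.5589, -0.1647, 0.129]
orientation: [-180.0, -0.3, 156.7]
wrist_force: [0.8, 0.8, -2.9]
grip_width: 0.0553
finger_force: 45.0
```

```bash
python3 -m jog '[[0.1,0,0,0],[0.1,0,0.05,0],[0.1,0,0.1,0],[0.1,0,0.1,0]]'; python3 -m jog '[[0.05,0,0.1,0],[0.05,0,0.1,0]]'
```

```text
time_s: 9.68
position: [0.5596, -0.165, 0.1296]
orientation: [-180.0, -0.0, 156.7]
wrist_force: [-0.8, 1.0, -1.1]
grip_width: 0.0554
finger_force: 45.0
time_s: 9.93
position: [0.5593, -0.1648, 0.1289]
orientation: [180.0, 0.0, 156.7]
wrist_force: [1.0, 0.1, -0.1]
grip_width: 0.0557
finger_force: 45.0
```

```bash
python3 -m jog '[[0.1,0,0,0],[0.1,0,0.1,0],[0.1,0,0.1,0]]'; python3 -m jog '[[0.05,0,0,0],[0.05,0,0.1,0],[0.05,0,0.1,0]]';  python3 -m jog '[[0.05,0,0,0],[0.05,0,0.1,0],[0.05,0,0.1,0]]'
```

```text
time_s: 10.3
position: [0.5583, -0.1644, 0.1275]
orientation: [-180.0, -0.0, 156.7]
wrist_force: [0.6, -1.3, -2.3]
grip_width: 0.0554
finger_force: 45.0
time_s: 10.68
position: [0.5578, -0.1643, 0.1266]
orientation: [-180.0, -0.0, 156.7]
wrist_force: [0.2, -0.4, -2.8]
grip_width: 0.056
finger_force: 45.0
time_s: 11.05
position: [0.5574, -0.1641, 0.1257]
orientation: [-180.0, -0.0, 156.7]
wrist_force: [-0.0, 0.7, -3.6]
grip_width: 0.0553
finger_force: 45.0
```

```bash
python3 -m jog '[[0,0,0.1,0],[0,0,0.2,0],[0,0,0.2,0]]'; python3 -m jog '[[0,0,0.1,0],[0,0,0.2,0],[0,0,0.2,0]]'
```

```text
time_s: 11.42
position: [0.5576, -0.1641, 0.1242]
orientation: [-180.0, 0.0, 156.7]
wrist_force: [-2.4, 0.5, 3.3]
grip_width: 0.0552
finger_force: 45.0
time_s: 11.8
position: [0.5577, -0.1641, 0.1222]
orientation: [180.0, 0.0, 156.7]
wrist_force: [-3.4, 1.7, 6.6]
grip_width: 0.0556
finger_force: 45.0
```

```bash
python3 -m jog '[[0.03,0,0.05,0],[0.03,0,0.15,0],[0.03,0,0.15,0]]'; python3 -m jog '[[0.02,0,0.05,0],[0.02,0,0.05,0],[0.02,0,0.05,0]]'
```

```text
time_s: 12.18
position: [0.5576, -0.1641, 0.1211]
orientation: [180.0, 0.1, 156.7]
wrist_force: [-2.4, 1.5, 7.9]
grip_width: 0.0551
finger_force: 45.0
time_s: 12.55
position: [0.5575, -0.1641, 0.1209]
orientation: [-180.0, 0.1, 156.7]
wrist_force: [-3.8, 0.4, 9.6]
grip_width: 0.0552
finger_force: 45.0
```

```bash
python3 -m jog '[[0,0,0.05,0],[0,0,0.05,0],[0,0,0.05,0]]' - 60; python3 -m jog '[[0,0,0.05,0],[0,0,0.05,0],[0,0,0.05,0]]'
```

```text
time_s: 12.92
position: [0.5576, -0.1641, 0.1208]
orientation: [-180.0, 0.1, 156.7]
wrist_force: [-5.9, 1.4, 13.0]
grip_width: 0.0554
finger_force: 60.0
time_s: 13.3
position: [0.5576, -0.1641, 0.1208]
orientation: [-180.0, 0.1, 156.7]
wrist_force: [-8.2, 2.5, 17.7]
grip_width: 0.0553
finger_force: 60.0
```

```bash
python3 -m jog '[[0.05,0,0.03,0],[0.05,0,0.06,0],[0.05,0,0.06,0]]'
python3 - <<'E'
from h import *
img,d,P,s=snap('wrist'); save('w5.png',img,1.5)
print(s['position'],s['wrist_force'],s['moment'],s['orientation'])
Q=P-np.array([.557,-.1618,0]); a=np.radians(-23.4)
X=Q[...,0]*np.cos(a)+Q[...,1]*np.sin(a); Y=-Q[...,0]*np.sin(a)+Q[...,1]*np.cos(a)
for lo,hi in((-.069,-.057),(-.037,-.025),(.025,.037),(.057,.069)):
    m=(X>lo)&(X<hi)&(abs(Y)<.024)&(P[...,2]>.03)&(P[...,2]<.06); print(lo,m.sum(),np.median(P[m][:,2]) if m.any() else '')
img,d,P,s=snap('side'); save('s5.png',img[200:300,260:380],5)
m=viewer.masks_of('cover_top','side')
for r in m: print(r['score'],r['rect'])
E
```

```text
time_s: 13.68
position: [0.5575, -0.1641, 0.1208]
orientation: [-180.0, 0.1, 156.7]
wrist_force: [-8.8, 3.3, 20.7]
grip_width: 0.0553
finger_force: 60.0
[ 0.55751155 -0.16405712  0.12076557] [-8.75681413  3.32602814 20.69364056] [ 0.49672735  1.49353015 -0.04051005] [-1.79998329e+02  1.37466326e-01  1.56697375e+02]
-0.069 2575 0.046184980306704954
-0.037 2183 0.04618917145817211
0.025 853 0.04617111966735296
0.057 1371 0.04629063026761046
0.89 [84.0, 167.4, 143.6, 216.3]
0.84 [244.9, 162.5, 297.9, 186.4]
0.8 [286.5, 241.8, 324.5, 274.2]
0.59 [166.2, 132.2, 185.4, 162.5]
```

View pics/w5.png

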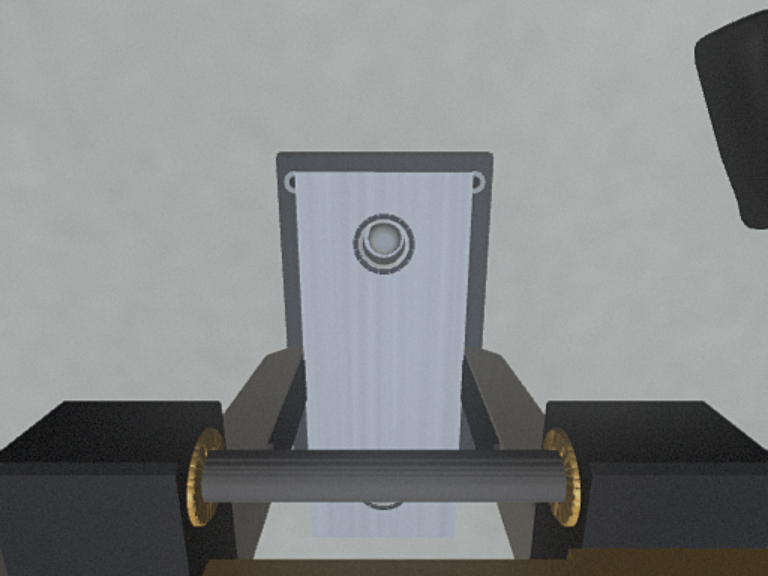

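View pics/s5.png

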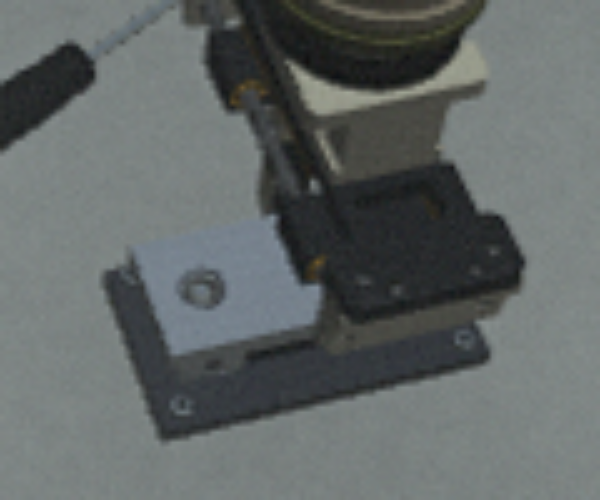

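The wrist view shows the pin inside the bore at (384,240). The cover top is level at 46.2 mm at both ends (46 mm expected). The side crop shows the cover flush on its block at (200,350), and the arm is pressing with about 20 N, so I'm handing it in.

```bash
python3 -m jog '[[0,0,0,0],[0,0,0,0],[0,0,0,0],[0,0,0,0]]' && python3 -c "
from station import ctrl
print(ctrl.close_job())"
```

```text
time_s: 14.32
position: [0.5575, -0.1641, 0.1208]
orientation: [-180.0, 0.1, 156.7]
wrist_force: [-8.7, 3.5, 20.3]
grip_width: 0.0551
finger_force: 60.0
the job is handed in; nothing more can be done
None
```

The top cover is on both jig pins and fully home: its top measured level at 46.2 mm at both ends (46 mm expected). It was handed in at 14.3 s, still gripped and pressed down with about 20 N, and the other two covers stayed stacked.

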